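Lock a stamp block in a slotted cam clamp with a flat screwdriver

TASK

Take the flat screwdriver from its wooden stand and use it on the slotted cam screw of the small clamp: press lightly, turn the blade until it drops into the slot, then turn the screw clockwise until the stamp block is held firmly, with the slot about in line with the length of the clamp. Then put the screwdriver back in its stand, standing upright with its collar down on the wood, let go of it and leave the block locked in the clamp. Do not ram the screwdriver against the screw, and do not shift the loupe, the glass vial or the spare stamp that stand nearby.

Things in the scene. Friction and masses are not known exactly. Their poses are not given: they have to be found in the camera images.
- driver_grip (a point): Centre of the handle of the flat screwdriver (loose, 110 g nominal, 147 mm long): 108 mm above the blade's edge, on the axis. Wooden octagonal handle 26 mm across flats, from 74 to 147 mm above the edge, with flats facing the point's x and y axes; below it a steel collar 30 mm across and 6 mm thick (68 to 74 mm above the edge), then a shaft 7.4 mm thick and a blade 14 mm wide and 2.6 mm thick. Axes: z from the blade up to the handle, x along the blade's width.
- driver_tip (a point): Middle of the blade's edge, the lowest point of the screwdriver; same axes as driver_grip. Listed also while the driver is held.
- stand_mouth (a point): Middle of the round mouth of the bore in the fixed wooden stand, at the top face (78 mm above the table). The stand is a block 56 x 56 x 78 mm; the bore is 19 mm wide and goes right through. The screwdriver hangs in it blade down: its collar rests on the top face and the blade's edge is then 68 mm below this point. z up.
- clamp: Small cam clamp fixed to the table: an aluminium bed 140 x 70 x 10 mm, origin under its centre, x along its length. At +x the fixed jaw (14 mm, to 26 mm above the table); at -x a grey housing 40 x 46 mm, to 34 mm above the table, with the slotted cam screw on top; between them a sliding jaw with a sprung pad, driven by the cam.
- screw_top (a point): Centre of the top face of the steel cam screw, on its vertical axis, 45 mm above the table; fixed to the clamp, with the clamp's axes (it does not turn with the screw; the slot's angle is not reported). The head is 26 mm across; one straight slot runs right across it through the centre: 5 mm wide (7.8 mm at its bevelled mouth), 6 mm deep.
- jaw_pad: The sprung pad (50 x 15 mm face, rubber) on the carriage that presses the block against the fixed jaw; spring 5 N/mm. It presses with about 13 N when the screw is right round.
- block_center (a point): Centre of the wood-mounted rubber stamp block (50 x 52 x 27 mm) that lies loose on the bed between the jaws.
- loupe: Bystander: black eye loupe, 34 mm wide, 30 mm high, origin under its centre.
- vial: Bystander: small glass vial, 24 mm wide, 44 mm high, origin under its centre.
- spare_stamp: Bystander: another stamp block, 52 x 56 x 27 mm, origin under its centre.
- screw_floor (a point): Centre of the floor of the slot, 6 mm below screw_top, with the clamp's axes. At the start the slot lies anywhere within 30 degrees of the clamp's y axis (across the clamp). Turned clockwise from above it comes in line with the clamp's length, where the block is tight; the stop is 7 degrees further. 0.08 N m of friction: it stays where it is left.
Things that resemble listed ones, but are neither listed nor needed, are in the scene too. What is shaped like the part that bears block_center but orange, purple or yellow is not meant.

How it is judged:
On the way, in this order (a step that is already met when the one before it is completed fails the run):
1. the screwdriver is out of its stand (z of driver_tip in the frame of stand_mouth above 0 m), for 0.1 s.
2. the blade is down in the screw's slot (horizontal distance between driver_tip and screw_top below 0.004 m and z of driver_tip in the frame of screw_top below -0.0025 m), for 0.1 s.
3. the block is clamped with the blade still in the slot (horizontal distance between driver_tip and screw_top below 0.005 m and z of driver_tip in the frame of screw_top below -0.002 m and contact force between jaw_pad and stamp_block above 6 N), for 0.2 s.
At the end, for the whole second after the job is handed in: The sprung pad presses the block with more than 6 N (slot within about 25 degrees of in line with the clamp); the block lies level in the clamp; the screwdriver stands upright (within 0.08 rad) in the stand, collar down to within 4 mm; nothing is held (contact force between jaw_pad and stamp_block above 6 N and horizontal distance between driver_tip and stand_mouth below 0.01 m and z of driver_tip in the frame of stand_mouth below -0.064 m and angle between each of driver_tip, block_center's own z axis and vertical below 0.08 rad); the robot touches nothing.
It fails at once if the screwdriver is rammed against the screw (over 60 N) (contact force between screwdriver and clamp above 60 N).
It fails at once if a bystander is shifted by more than 30 mm (distance of any of loupe, vial, spare_stamp from where it was at the start of the episode above 0.03 m).
It also fails if it takes over 54 s, if anything falls off the work surface, if the arm or the gripper's body presses on something with over 40 N, if the wrist force passes 120 N, or if a joint passes its speed limit or range.

ROBOT

A 7-joint arm with a two-finger parallel gripper is mounted at the origin on the work surface; the furniture and walls round the work are solid. World frame = base frame: x ahead of the robot, y to its left, z up, the work surface at z = 0. Lengths are in m, angles in rad, forces in N, time in s.
With the tool pointing down it reaches from about 0.425 to 1.025 m from the base axis. Payload 9.4 kg.
Tool frame: the origin (TCP) lies on the centre line of the jaws, within the pads' length; the fingertips stand 14 mm ahead of it and the grasp point (between the pads) lies 5 mm behind it; z points along the fingers, y is the line along which they close (so a half turn about z gives the same grasp; the last joint's range is limited). The gripper opens to 85 mm and grips with 20 to 120 N. Pads are 22 mm wide; open, the fingers measure 114 mm over their backs; the gripper's body (76 mm by 85 mm) begins 54 mm behind the grasp point. The pads swing forward as they close: fully open they stand 13 mm farther back than shut.
Start: joints at [1.073, 0.599, -0.003, 1.599, 0.002, 0.943, -0.08], TCP at [0.296, -0.662, 0.245] pointing down, gripper open.
Joint ranges: [-2.57, 2.57], [-0.35, 1.97], [-1.29, 1.29], [0.11, 2.56], [-1.05, 4.19], [0.11, 1.86], [-2.63, 2.63]. Speed limits (rad/s): [2.22, 2.22, 3.01, 3.01, 3.14, 3.14, 3.14].

INTERFACE

Orientations are given as a unit quaternion [w, x, y, z].
In Python, from cell import sensors, vision, manip gives the robot as it stands.
- The arm moves only by the tool servo_tool, never from a script. Its argument "deltas" is a list of rows, each an object with "delta_rot": the turn, a rotation vector about the tool's x, y, z scaled (see below), a list of three; "slide": the shift along the tool's x, y, z scaled (see below), a list of three; "fingers": the opening, from -1 (shut) to 1 (fully open). A call has 1 to 20 rows; each row shifts and turns the commanded pose from where the row before left it, along the tool's axes as they then stand; what a row does not reach is not made up. The controller multiplies each number of a shift by 0.5 m and each number of a turn by 90 degrees. A row lasts 1/10 s, in which the tool goes at most 50 mm and 8.59 degrees, less where a joint would pass 70% of its speed; a pose out of reach is approached as far as the arm can. A call with a number of a shift or a turn outside -1 to 1 is refused whole. A call with a gripper value outside its range is refused whole. The fingers move at their own pace and stop on an object; "squeeze" is the grip in N (left out, the last holds). Time passes only in rows, so rows that do not move let the fingers close. It gives the time, the measured TCP pose, the force, the opening and the grip force at its end, in the units of the state.
- sensors.state(): the state, without advancing time (a new reading comes with each control period).
- vision.get_image(name): name is "scene" or "top" or "wrist"; returns (picture, depth): 384x512x3 uint8, red, green, blue; 384x512 float32, m along the optical axis (not along the pixel's ray), 0 where there is no reading.
- vision.camera_params(name): a dict with "mtx" (3x3 intrinsics, pixels), "D" ([k1, k2, p1, p2, k3] as OpenCV has them; the pictures are not rectified), "R" (3x3) and "t" (3): a world point X has camera coordinates R X + t. Camera axes: x right, y down, z forward; pixel columns grow to the right and rows downward; lengths in m; the calibration is good to about 2 mm. A picture is of the moment at which its call begins: read the wrist's pose just before it. camera_params takes no time and is no camera call; for the wrist camera it gives the pose at the moment of the call.
- manip.finish_job(): hands the job in; it is judged then, once.
The state is a dict: "t": time; "qpos": joint angles; "joint_vel": joint speeds; "tau": joint torques, N m; "tool_pos": TCP position; "tool_rot": TCP orientation; "wrist_force": force on the tool from outside, world axes, zero at the start; "ft_torque": the same for the moment, N m; "gripper_width": finger opening in m; "finger_force": force on a finger pad.
Only numpy, scipy, OpenCV 4.12 (cv2) and the standard library are available. Lean on these libraries where they do the work, as an engineer would, in place of code of your own. Each camera call takes 0.05 s, during which the arm holds its last target. There are 200 camera calls.

## Working session

There is one attempt and no reset: what is moved stays moved. The work goes in short steps, Python scripts to look and compute and a tool call to move; the robot and the scene stay as the last step left them, time stands still between calls to the robot, and variables do not carry over. Pictures are saved under pics/ and viewed, at most 13 in all, crops included, and the job is handed in when it is done.

Besides the shell and the picture viewer there is one more tool, called after ">>>" in YAML: its name, and indented under it one key for each argument. servo_tool: Moves the arm, as the interface text tells. Shifts and turns lie within -1 to 1; 1 stands for 0.5 m of shift or 90 degrees of turn. Its arguments: {"type":"object","properties":{"deltas":{"type":"array"},"squeeze":{"type":"number"}},"required":["deltas"]}

```bash
ls; mkdir -p pics
cat > h.py <<'E'
import numpy as np, cv2, sys
from scipy.spatial.transform import Rotation as Ro
from cell import sensors, vision, manip
def pts(name, img_depth=None):
    """world point per pixel"""
    P=vision.camera_params(name); pic,d=img_depth if img_depth else vision.get_image(name)
    h,w=d.shape; u,v=np.meshgrid(np.arange(w),np.arange(h))
    n=cv2.undistortPoints(np.stack([u,v],-1).reshape(-1,1,2).astype(np.float64),np.array(P['mtx']),np.array(P['D'])).reshape(h,w,2)
    c=np.dstack([n*d[...,None],d]); W=(c-np.array(P['t']))@np.array(P['R'])
    return pic,d,W
def ray(name,uv,z,P=None):
    P=P or vision.camera_params(name)
    n=cv2.undistortPoints(np.array(uv,float).reshape(-1,1,2),np.array(P['mtx']),np.array(P['D'])).reshape(-1,2)
    R=np.array(P['R']);t=np.array(P['t']); o=-R.T@t
    dirs=np.c_[n,np.ones(len(n))]@R
    return o+dirs*((z-o[2])/dirs[:,2])[:,None]
def save(fn,pic,s=1): cv2.imwrite('pics/'+fn,cv2.resize(pic[...,::-1],None,fx=s,fy=s,interpolation=cv2.INTER_CUBIC))
E
python3 - <<'E'
from h import *
s=sensors.state(); print(s)
for n in ('top','scene'):
    pic,d,W=pts(n); save(n+'0.png',pic,1.5); np.savez('/tmp/'+n,pic=pic,d=d,W=W)
    P=vision.camera_params(n); print(n,-np.array(P['R']).T@P['t'],P['mtx'],(d==0).mean())
E
```

```text
pics
{'t': 0.0, 'qpos': array([ 1.07330361,  0.6001369 , -0.00251564,  1.60013092,  0.00178504,
        0.94290467, -0.07980375]), 'joint_vel': array([ 6.11721796e-04, -5.13166585e-04, -1.16819785e-04,  1.05082553e-03,
       -1.94095097e-03,  2.28796191e-04,  7.95826121e-05]), 'tau': array([ 5.50072764e-04, -7.76444507e+01,  1.56468876e+00, -2.58001024e+01,
        1.22885808e-02,  9.04778688e-03,  2.90887715e-05]), 'tool_pos': array([ 0.29594045, -0.66135345,  0.24440845]), 'tool_rot': array([-7.52653430e-04,  9.77945490e-01,  2.08858795e-01, -2.36358094e-04]), 'wrist_force': array([0.09262767, 0.52736402, 0.82220255]), 'ft_torque': array([ 0.04102083, -0.07280028,  0.06135445]), 'finger_force': 0.0, 'gripper_width': 0.08541510914817826}
top [ 0.33200435 -0.03101403  1.09095115] [[430.83606399   0.         249.26635094]
 [  0.         430.83606399 188.69704925]
 [  0.           0.           1.        ]] 0.0037689208984375
scene [-0.03157335 -0.58624407  0.70341972] [[448.12117686   0.         248.49195048]
 [  0.         448.12117686 197.61111359]
 [  0.           0.           1.        ]] 0.004053751627604167
```

View pics/top0.png

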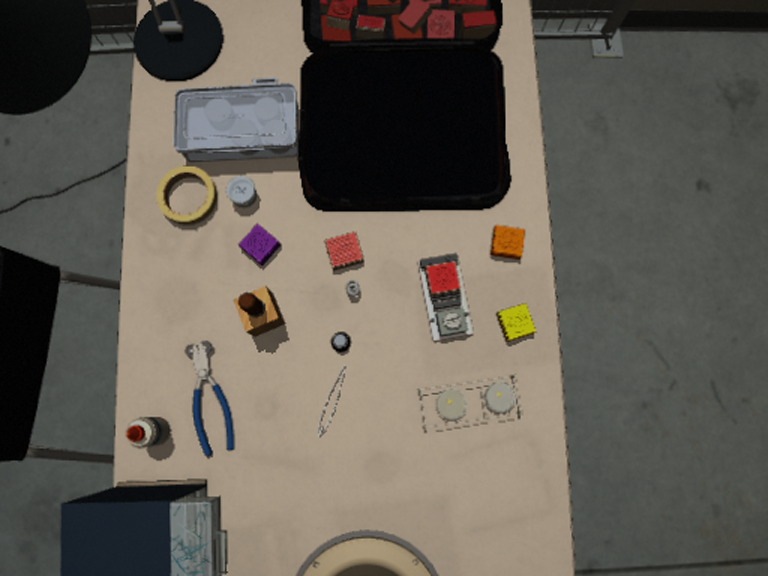

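View pics/scene0.png

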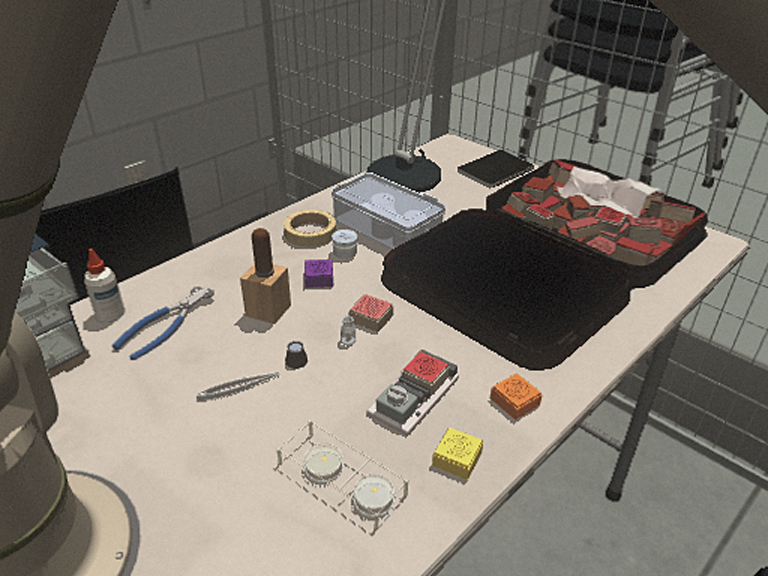

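Top view, in 1.5x pixels: the stand with the driver is at (258,312), and the clamp is at (445,300) with its screw at (452,320) and the red block at (443,278). The loupe is at (341,342), the vial at (352,290) and the spare stamp at (344,250). The orange, purple and yellow blocks are decoys. Next I measure these.

Run:
```python
from h import *
for n in ('top','scene'):
    D=np.load(f'/tmp/{n}.npz'); W=D['W']; pic=D['pic']
    def reg(c,r,zlo,zhi,lab):
        m=(np.linalg.norm(W[...,:2]-c,axis=2)<r)&(W[...,2]>zlo)&(W[...,2]<zhi)
        p=W[m]
        if len(p)<8: print(n,lab,len(p));return
        rc=cv2.minAreaRect((p[:,:2]*1000).astype(np.float32))
        print(n,lab,len(p),'mean',p.mean(0).round(4),'rect',np.round(rc[0],1),np.round(rc[1],1),round(rc[2],1))
    st=ray('top',[[258/1.5,318/1.5]],.078)[0,:2]; sc=ray('top',[[452/1.5,320/1.5]],.045)[0,:2]; bl=ray('top',[[443/1.5,278/1.5]],.037)[0,:2]
    if n=='top': print(st,sc,bl)
    reg(st,.05,.070,.083,'standtop'); reg(st,.06,.145,.17,'handletop'); reg(st,.06,.09,.14,'handle')
    reg(sc,.03,.040,.05,'screwtop'); reg(sc,.04,.03,.039,'housing'); reg(bl,.045,.033,.045,'block')
    reg((sc+bl)/2,.1,.006,.06,'clamp')
T=np.load('/tmp/top.npz')['pic']; S=np.load('/tmp/scene.npz')['pic']
a=cv2.resize(T[165:235,270:320],(400,560),interpolation=cv2.INTER_CUBIC); b=cv2.resize(T[180:245,145:195],(400,560),interpolation=cv2.INTER_CUBIC)
save('crop1.png',np.hstack([a,b]))
```

```text
[0.46832939 0.15873811] [ 0.46056272 -0.15187109] [ 0.53212564 -0.14125421]
top standtop 369 mean [0.48   0.1591 0.0776] rect [484.4 163.4] [56.8 57. ] 21.5
top handletop 115 mean [0.4842 0.1613 0.1548] rect [484.8 162. ] [24.4 24.7] 89.2
top handle 63 mean [0.4797 0.1551 0.1161] rect [481.4 156.9] [14.  27.9] 54.5
top screwtop 76 mean [ 0.4605 -0.1528  0.0445] rect [ 460.5 -152.6] [24.1 24.7] 43.1
top housing 212 mean [ 0.4598 -0.152   0.0339] rect [ 460.8 -152.7] [40.  45.3] 8.5
top block 345 mean [ 0.5344 -0.141   0.0363] rect [ 534.5 -141.6] [49.1 51.5] 10.2
top clamp 1547 mean [ 0.502  -0.1469  0.0252] rect [ 500.  -175.8] [159.5 128.4] 9.1
scene standtop 290 mean [0.4786 0.1541 0.0776] rect [486.  162.7] [58.9 58.4] 21.9
scene handletop 95 mean [0.4839 0.1566 0.1533] rect [485.5 158.7] [23.7 25.6] 50.2
scene handle 212 mean [0.4819 0.1544 0.115 ] rect [483.  156.8] [18.6 28. ] 52.7
scene screwtop 97 mean [ 0.4613 -0.1541  0.0447] rect [ 462.1 -153.5] [25.9 22.7] 42.9
scene housing 230 mean [ 0.4574 -0.1579  0.0345] rect [ 462.3 -152.9] [41.5 47.6] 8.2
scene block 370 mean [ 0.5344 -0.1433  0.0369] rect [ 536.  -142.1] [52.2 51.3] 8.5
scene clamp 1750 mean [ 0.496  -0.1575  0.0261] rect [ 510.  -175.3] [140.4 129.6] 9.0
```

View pics/crop1.png

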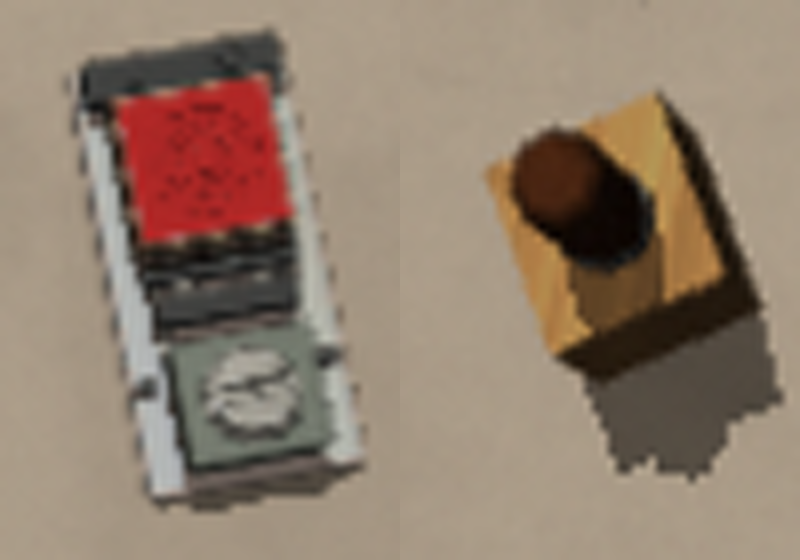

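The measurements agree with the given sizes. The stand mouth is at about (0.485,0.163,0.078), the screw at about (0.461,-0.153,0.045), and the clamp yaw is about 9°. The block on the clamp bed is the red one. I'll work out the transit rows.

```bash
cat >> h.py <<'E'
def plan(target_xyz, dyaw=0, n=10, s=None):
    """print uniform rows: world straight/arc to target, dyaw deg ccw from above"""
    s=s or sensors.state(); p=np.array(s['tool_pos']); q=s['tool_rot']; R=Ro.from_quat([q[1],q[2],q[3],q[0]])
    d=(np.array(target_xyz)-p)/n
    for i in range(n):
        print(np.round(R.inv().apply(d)/.5,4).tolist(), 'rz',round(-dyaw/n/90,4))
        R=R*Ro.from_euler('z',-dyaw/n,degrees=True)
def yaw(s):
    q=s['tool_rot']; M=Ro.from_quat([q[1],q[2],q[3],q[0]]).as_matrix(); return np.degrees(np.arctan2(M[1,0],M[0,0])), np.degrees(np.arccos(-M[2,2]))
E
python3 - <<'E'
from h import *
x,y,psi=.29594,-.66135,24.1
import math
for k in range(20):
    # sliding: tangential tx, radial ry
    r=math.hypot(x,y); az=math.atan2(y,x)
    tx=.049; ry=-.0105
    a=math.radians(psi); x+=tx*math.cos(a)+ry*math.sin(a); y+=tx*math.sin(a)-ry*math.cos(a); psi+=4.5
print(x,y,psi,yaw(sensors.state()))
E
```

```text
0.4690129669454506 0.2244724712940897 114.1 (np.float64(24.113208079765297), np.float64(0.07848212066535323))
```

>>> servo_tool:
  deltas:
    - {"slide":[0.092,-0.02,0],"delta_rot":[0,0,-0.05],"fingers":1}
    - {"slide":[0.092,-0.02,0],"delta_rot":[0,0,-0.05],"fingers":1}
    - {"slide":[0.092,-0.02,0],"delta_rot":[0,0,-0.05],"fingers":1}
    - {"slide":[0.092,-0.02,0],"delta_rot":[0,0,-0.05],"fingers":1}
    - {"slide":[0.092,-0.02,0],"delta_rot":[0,0,-0.05],"fingers":1}
    - {"slide":[0.092,-0.02,0],"delta_rot":[0,0,-0.05],"fingers":1}
    - {"slide":[0.092,-0.02,0],"delta_rot":[0,0,-0.05],"fingers":1}
    - {"slide":[0.092,-0.02,0],"delta_rot":[0,0,-0.05],"fingers":1}
    - {"slide":[0.092,-0.02,0],"delta_rot":[0,0,-0.05],"fingers":1}
    - {"slide":[0.092,-0.02,0],"delta_rot":[0,0,-0.05],"fingers":1}
    - {"slide":[0.092,-0.02,0],"delta_rot":[0,0,-0.05],"fingers":1}
    - {"slide":[0.092,-0.02,0],"delta_rot":[0,0,-0.05],"fingers":1}
    - {"slide":[0.092,-0.02,0],"delta_rot":[0,0,-0.05],"fingers":1}
    - {"slide":[0.092,-0.02,0],"delta_rot":[0,0,-0.05],"fingers":1}
    - {"slide":[0.092,-0.02,0],"delta_rot":[0,0,-0.05],"fingers":1}
    - {"slide":[0.092,-0.02,0],"delta_rot":[0,0,-0.05],"fingers":1}
    - {"slide":[0.092,-0.02,0],"delta_rot":[0,0,-0.05],"fingers":1}
    - {"slide":[0.092,-0.02,0],"delta_rot":[0,0,-0.05],"fingers":1}
    - {"slide":[0.092,-0.02,0],"delta_rot":[0,0,-0.05],"fingers":1}
    - {"slide":[0.092,-0.02,0],"delta_rot":[0,0,-0.05],"fingers":1}

```text
t: 2.1
tool_pos: [0.4552, 0.1725, 0.2452]
tool_rot: [-0.0, 0.543, 0.84, 0.0]
wrist_force: [1.2, 0.6, -0.4]
gripper_width: 0.0859
finger_force: 0.0
```

Run:
```python
from h import *
s=sensors.state(); print(s['t'],s['tool_pos'],yaw(s),s['qpos'].round(3))
pic,d,W=pts('wrist'); P=vision.camera_params('wrist'); print(-np.array(P['R']).T@P['t'])
save('w1.png',pic,1.5); np.savez('/tmp/w1',pic=pic,d=d,W=W)
for lo,hi,l in ((.14,.17,'htop'),(.07,.083,'stand')):
    m=(W[...,2]>lo)&(W[...,2]<hi)&(np.linalg.norm(W[...,:2]-[.485,.163],axis=2)<.05); p=W[m]; print(l,len(p))
    if len(p)>8:
        rc=cv2.minAreaRect((p[:,:2]*1000).astype(np.float32)); print(p.mean(0),rc)
    if l=='htop' and len(p)>8:
        c=np.array(rc[0]); q=p[:,:2]*1000-c
        for a in range(0,180,5):
            u=q@[np.cos(np.radians(a)),np.sin(np.radians(a))]; print(a,round(np.ptp(u),1),end='; ')
```

```text
2.1 [0.45523684 0.1725347  0.24518059] (np.float64(114.28997358076316), np.float64(0.014810991079732647)) [-0.076  0.357 -0.525  2.11   0.263  0.737 -0.347]
[0.41566994 0.25338171 0.37438681]
htop 1110
[0.48372231 0.1662038  0.15347023] ((485.086181640625, 163.7976531982422), (25.656044006347656, 24.64071273803711), 76.17613983154297)
0 26.0; 5 26.3; 10 26.4; 15 26.3; 20 26.1; 25 25.9; 30 25.9; 35 26.2; 40 26.8; 45 27.1; 50 27.3; 55 27.4; 60 27.2; 65 26.9; 70 26.3; 75 25.8; 80 25.4; 85 25.1; 90 25.4; 95 25.6; 100 25.6; 105 25.5; 110 25.2; 115 24.9; 120 24.9; 125 25.0; 130 25.3; 135 25.5; 140 25.8; 145 25.9; 150 25.9; 155 25.6; 160 25.1; 165 24.6; 170 25.1; 175 25.6; stand 2264
[0.48017962 0.17013813 0.07776581] ((485.15423583984375, 163.9263153076172), (56.10829544067383, 56.60597610473633), 21.5651798248291)
```

View pics/w1.png

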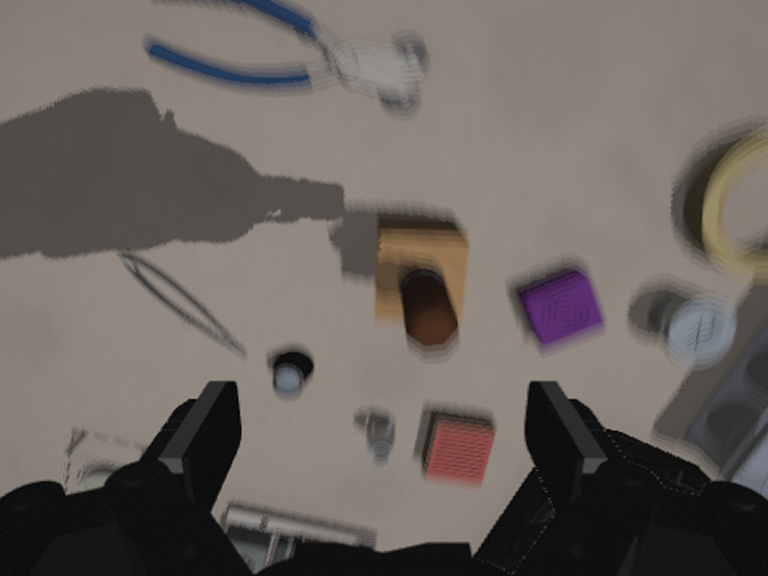

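The wrist view (1.5x) shows the stand at (420,275) and the handle top at (432,325); the vial, loupe and spare stamp are below it. Position (0.485,0.164) is confirmed, and the octagon's flats face about 28° mod 45°, close to the tool's y.

Run:
```python
from h import *
plan([.485,.1637,.245],4,2)
```

```text
[-0.0284, 0.0243, 0.0006] rz -0.0222
[-0.0293, 0.0233, 0.0006] rz -0.0222
```

>>> servo_tool:
  deltas:
    - {"slide":[-0.0284,0.0243,0],"delta_rot":[0,0,-0.022],"fingers":1}
    - {"slide":[-0.0293,0.0233,0],"delta_rot":[0,0,-0.022],"fingers":1}
    - {"slide":[0,0,0.05],"delta_rot":[0,0,0],"fingers":1}
    - {"slide":[0,0,0.05],"delta_rot":[0,0,0],"fingers":1}
    - {"slide":[0,0,0.05],"delta_rot":[0,0,0],"fingers":1}
    - {"slide":[0,0,0.05],"delta_rot":[0,0,0],"fingers":1}
    - {"slide":[0,0,0.04],"delta_rot":[0,0,0],"fingers":1}
    - {"slide":[0,0,0.02],"delta_rot":[0,0,0],"fingers":1}
    - {"slide":[0,0,0],"delta_rot":[0,0,0],"fingers":1}

```text
t: 3.05
tool_pos: [0.4894, 0.1546, 0.1142]
tool_rot: [-0.001, 0.514, 0.858, -0.001]
wrist_force: [0.3, 0.4, -0.6]
gripper_width: 0.0854
finger_force: 0.0
```

Run:
```python
from h import *
s=sensors.state(); print(s['joint_vel'].round(3),yaw(s)); plan([.485,.1637,.1135],0,1)
```

```text
[ 0.012 -0.034 -0.02  -0.018 -0.017  0.025  0.017] (np.float64(118.07485808736145), np.float64(0.13948354033112836))
[0.0202, 0.0009, 0.0013] rz 0.0
```

>>> servo_tool:
  deltas:
    - {"slide":[0.02,0.001,0],"delta_rot":[0,0,0],"fingers":1}
    - {"slide":[0,0,0],"delta_rot":[0,0,0],"fingers":1}
    - {"slide":[0,0,0],"delta_rot":[0,0,0],"fingers":1}

```text
t: 3.35
tool_pos: [0.4859, 0.1645, 0.1162]
tool_rot: [0.0, 0.514, 0.858, 0.001]
wrist_force: [-0.8, 0.9, -0.5]
gripper_width: 0.0854
finger_force: 0.0
```

Run:
```python
from h import *
s=sensors.state(); print(s['tool_pos'],yaw(s));
```

```text
[0.4858775  0.16453486 0.11615942] (np.float64(118.11910986917727), np.float64(0.08903595668406093))
```

>>> servo_tool:
  squeeze: 80
  deltas:
    - {"slide":[0,0,0],"delta_rot":[0,0,0],"fingers":-1}
    - {"slide":[0,0,0],"delta_rot":[0,0,0],"fingers":-1}
    - {"slide":[0,0,0],"delta_rot":[0,0,0],"fingers":-1}
    - {"slide":[0,0,0],"delta_rot":[0,0,0],"fingers":-1}
    - {"slide":[0,0,0],"delta_rot":[0,0,0],"fingers":-1}
    - {"slide":[0,0,0],"delta_rot":[0,0,0],"fingers":-1}
    - {"slide":[0,0,0],"delta_rot":[0,0,0],"fingers":-1}
    - {"slide":[0,0,0],"delta_rot":[0,0,0],"fingers":-1}

```text
t: 4.15
tool_pos: [0.4857, 0.1639, 0.1155]
tool_rot: [0.0, 0.515, 0.857, 0.0]
wrist_force: [0.6, -0.2, 6.3]
gripper_width: 0.025
finger_force: 78.1
```

>>> servo_tool:
  deltas:
    - {"slide":[0,0,-0.03],"delta_rot":[0,0,0],"fingers":-1}
    - {"slide":[0,0,-0.04],"delta_rot":[0,0,0],"fingers":-1}
    - {"slide":[0,0,-0.05],"delta_rot":[0,0,0],"fingers":-1}
    - {"slide":[0,0,-0.05],"delta_rot":[0,0,0],"fingers":-1}
    - {"slide":[0,0,-0.03],"delta_rot":[0,0,0],"fingers":-1}
    - {"slide":[0,0,0],"delta_rot":[0,0,0],"fingers":-1}
    - {"slide":[0,0,0],"delta_rot":[0,0,0],"fingers":-1}

```text
t: 4.85
tool_pos: [0.4855, 0.1635, 0.2148]
tool_rot: [-0.0, 0.515, 0.857, -0.0]
wrist_force: [-0.7, -0.3, -0.9]
gripper_width: 0.0249
finger_force: 78.6
```

Run:
```python
from h import *
s=sensors.state(); tp=s['tool_pos']; print(s['t'],tp,yaw(s),s['gripper_width'],s['qpos'].round(2))
pic,d,W=pts('scene'); np.savez('/tmp/s2',pic=pic,d=d,W=W)
m=(np.linalg.norm(W[...,:2]-tp[:2],axis=2)<.03)&(W[...,2]>.085)&(W[...,2]<.19)
p=W[m]
for lo in np.arange(.085,.19,.006):
    k=p[(p[:,2]>=lo)&(p[:,2]<lo+.006)]
    if len(k)>1: print(round(lo,3),len(k),k.mean(0).round(4),np.ptp(k[:,:2],axis=0).round(4))
v,u=np.where(m); v0,u0=int(v.mean()),int(u.mean()); print(u0,v0)
save('s2.png',pic[v0-35:v0+45,u0-50:u0+50],6)
```

```text
4.85 [0.48545361 0.1635426  0.21477393] (np.float64(118.04857909740582), np.float64(0.01818262906177033)) 0.024912872637696638 [-0.06  0.43 -0.51  2.09  0.32  0.7  -0.29]
0.109 5 [0.4873 0.1611 0.1124] [0.0121 0.0078]
0.115 10 [0.4852 0.1602 0.1183] [0.0139 0.0088]
0.121 6 [0.4846 0.1597 0.1242] [0.006  0.0054]
0.127 7 [0.4855 0.1598 0.1303] [0.006  0.0041]
0.133 6 [0.4854 0.1594 0.1356] [0.0065 0.0052]
0.139 9 [0.4857 0.16   0.1419] [0.0053 0.0062]
0.145 5 [0.4853 0.1596 0.1486] [0.0057 0.0028]
0.151 6 [0.4849 0.159  0.1538] [0.0054 0.0045]
0.157 7 [0.4848 0.1595 0.1598] [0.0064 0.0059]
0.163 10 [0.4856 0.1595 0.1655] [0.0063 0.0074]
0.175 12 [0.4804 0.1531 0.1794] [0.0253 0.0202]
0.181 40 [0.4814 0.1535 0.1835] [0.0288 0.0231]
0.187 12 [0.4796 0.1534 0.1888] [0.0163 0.0177]
172 153
```

View pics/s2.png

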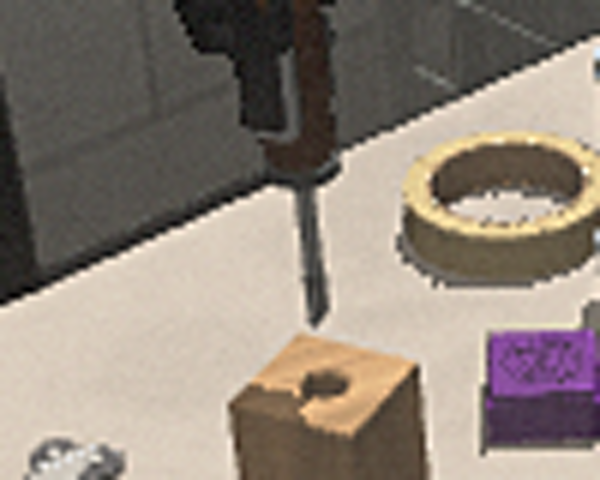

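The driver is out of the stand, hanging vertical with the tip at z≈0.109 and crop pixel (317,322). The blade angle is still uncertain (28° or 73°), so I'll move above the screw and see blade and slot together with the wrist camera.

Run:
```python
from h import *
plan([.461,-.153,.2148],0,8); D=np.load('/tmp/s2.npz'); W=D['W']
m=(np.linalg.norm(W[...,:2]-[.4855,.1625],axis=2)<.02)&(W[...,2]>.107)&(W[...,2]<.121); print((W[m]*1000).round(1))
```

```text
[-0.067, -0.0426, -0.0001] rz 0.0
[-0.067, -0.0426, -0.0001] rz 0.0
[-0.067, -0.0426, -0.0001] rz 0.0
[-0.067, -0.0426, -0.0001] rz 0.0
[-0.067, -0.0426, -0.0001] rz 0.0
[-0.067, -0.0426, -0.0001] rz 0.0
[-0.067, -0.0426, -0.0001] rz 0.0
[-0.067, -0.0426, -0.0001] rz 0.0
[[492.2 162.2 120.9]
 [493.6 164.7 116.3]
 [482.1 160.9 120.6]
 [485.  160.9 119.2]
 [487.2 160.  118.6]
 [492.6 163.7 114.4]
 [481.2 160.  118.6]
 [482.9 158.4 118.5]
 [487.  160.2 115.7]
 [493.  164.8 110.8]
 [479.8 158.4 117.1]
 [480.9 155.9 117.8]
 [488.1 162.4 111.4]
 [481.7 157.6 113.8]
 [487.7 162.2 108.8]
 [480.9 157.  111.6]]
```

>>> servo_tool:
  deltas:
    - {"slide":[-0.04,-0.025,0],"delta_rot":[0,0,0],"fingers":-1}
    - {"slide":[-0.067,-0.0426,0],"delta_rot":[0,0,0],"fingers":-1}
    - {"slide":[-0.067,-0.0426,0],"delta_rot":[0,0,0],"fingers":-1}
    - {"slide":[-0.067,-0.0426,0],"delta_rot":[0,0,0],"fingers":-1}
    - {"slide":[-0.067,-0.0426,0],"delta_rot":[0,0,0],"fingers":-1}
    - {"slide":[-0.067,-0.0426,0],"delta_rot":[0,0,0],"fingers":-1}
    - {"slide":[-0.067,-0.0426,0],"delta_rot":[0,0,0],"fingers":-1}
    - {"slide":[-0.06,-0.04,0],"delta_rot":[0,0,0],"fingers":-1}
    - {"slide":[-0.034,-0.02,0],"delta_rot":[0,0,0],"fingers":-1}
    - {"slide":[0,0,0],"delta_rot":[0,0,0],"fingers":-1}
    - {"slide":[0,0,0],"delta_rot":[0,0,0],"fingers":-1}
    - {"slide":[0,0,0],"delta_rot":[0,0,0],"fingers":-1}

```text
t: 6.1
tool_pos: [0.4614, -0.1515, 0.2147]
tool_rot: [-0.001, 0.514, 0.858, 0.0]
wrist_force: [-0.1, 0.6, -1.4]
gripper_width: 0.0247
finger_force: 78.6
```

Run:
```python
from h import *
s=sensors.state(); tp=s['tool_pos']; print(s['t'],tp,yaw(s),s['gripper_width'],s['qpos'].round(2))
pic,d,W=pts('wrist'); P=vision.camera_params('wrist'); np.savez('/tmp/w2',pic=pic,d=d,W=W)
n=lambda X: cv2.projectPoints(np.array([X],float),cv2.Rodrigues(np.array(P['R']))[0],np.array(P['t']),np.array(P['mtx']),np.array(P['D']))[0].ravel()
print('tip',n([tp[0],tp[1],tp[2]-.1055]),'screw',n([.461,-.153,.045]))
m=(np.linalg.norm(W[...,:2]-[.461,-.153],axis=2)<.02)&(W[...,2]>.041)&(W[...,2]<.05); p=W[m]; print(len(p),p.mean(0),cv2.minEnclosingCircle((p[:,:2]*1000).astype(np.float32)))
u,v=n([.461,-.153,.045]).astype(int); u=min(max(u,65),447); v=min(max(v,65),319)
save('w2.png',pic[v-65:v+65,u-65:u+65],4.5); print('crop',u-65,v-65)
```

```text
6.1 [ 0.46142163 -0.15146173  0.21474849] (np.float64(118.16470272395327), np.float64(0.06568085421180436)) 0.02474131708355474 [ 0.58  0.4  -0.5   2.15  0.31  0.67  0.36]
tip [255.10320088 194.15210085] screw [253.82726366 172.35532094]
461 [ 0.46156399 -0.15152501  0.04451796] ((461.9140625, -151.98350524902344), 13.01386547088623)
crop 188 107
```

View pics/w2.png

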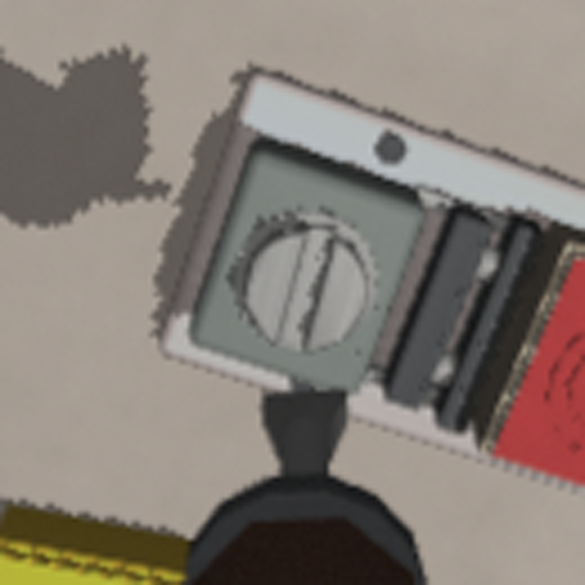

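The wrist view shows the blade edge-up at crop (305,395), parallel to the image's x axis, so it lies along the tool's y (≈28°). The screw is centred at about (308,285), and its slot runs from about (327,233) to (294,345).

Run:
```python
from h import *
D=np.load('/tmp/w2.npz'); pic=D['pic'];W=D['W'];d=D['d']
f=lambda uv:np.array(uv)/4.5+[188,107]
a=ray('wrist',[f([318,230]),f([280,347]),f([340,240]),f([308,347]),f([308,285]),f([263,395]),f([347,395])],.045)
for i in (0,2): v=a[i]-a[i+1]; print('slot',np.degrees(np.arctan2(v[1],v[0]))%180)
print(a[4]); 
b=ray('wrist',[f([263,395]),f([347,395])],.109); v=b[1]-b[0]; print('blade',b,np.degrees(np.arctan2(v[1],v[0]))%180,np.linalg.norm(v))
# slot via depth
m=(np.linalg.norm(W[...,:2]-[.4617,-.152],axis=2)<.0125)&(W[...,2]<.0425)&(W[...,2]>.036); p=W[m][:,:2]; print(len(p))
c=p-p.mean(0); ev,V=np.linalg.eigh(c.T@c); print(p.mean(0),np.degrees(np.arctan2(V[1,1],V[0,1]))%180,np.sqrt(ev/len(p)))
# edges: red block / clamp direction
m=(np.linalg.norm(W[...,:2]-[.461,-.153],axis=2)<.04)&(W[...,2]>.03)&(W[...,2]<.039); print(cv2.minAreaRect((W[m][:,:2]*1000).astype(np.float32)))
```

```text
slot 100.7667302988996
slot 102.37019498851923
[ 0.46222345 -0.15013541  0.045     ]
blade [[ 0.45599338 -0.155032    0.109     ]
 [ 0.46829093 -0.14844303  0.109     ]] 28.182196653917465 0.013951500147616541
140
[ 0.46176661 -0.15141942] 105.59909707045044 [0.00179862 0.0073094 ]
((461.8888854980469, -151.8584747314453), (40.12261199951172, 45.670921325683594), 8.71363353729248)
```

>>> servo_tool:
  deltas:
    - {"slide":[0,0,0.008],"delta_rot":[0,0,-0.0822],"fingers":-1}
    - {"slide":[0,0,0.008],"delta_rot":[0,0,-0.0822],"fingers":-1}
    - {"slide":[0,0,0.008],"delta_rot":[0,0,-0.0822],"fingers":-1}
    - {"slide":[0,0,0.008],"delta_rot":[0,0,-0.0822],"fingers":-1}
    - {"slide":[0,0,0.008],"delta_rot":[0,0,-0.0822],"fingers":-1}
    - {"slide":[0,0,0.008],"delta_rot":[0,0,-0.0822],"fingers":-1}
    - {"slide":[0,0,0.008],"delta_rot":[0,0,-0.0822],"fingers":-1}
    - {"slide":[0,0,0.008],"delta_rot":[0,0,-0.0822],"fingers":-1}
    - {"slide":[0,0,0.008],"delta_rot":[0,0,-0.0822],"fingers":-1}
    - {"slide":[0,0,0.008],"delta_rot":[0,0,-0.0822],"fingers":-1}
    - {"slide":[0,0,0],"delta_rot":[0,0,0],"fingers":-1}
    - {"slide":[0,0,0],"delta_rot":[0,0,0],"fingers":-1}
    - {"slide":[0,0,0],"delta_rot":[0,0,0],"fingers":-1}

```text
t: 7.45
tool_pos: [0.4616, -0.1523, 0.1755]
tool_rot: [0.0, -0.104, 0.995, -0.0]
wrist_force: [-0.2, 0.2, -1.4]
gripper_width: 0.0251
finger_force: 78.6
```

```bash
cat >> h.py <<'E'
def look(fn,c=(.4618,-.1518)):
    s=sensors.state(); tp=s['tool_pos']; print(s['t'],tp,yaw(s),s['gripper_width'],s['qpos'].round(2),s['wrist_force'].round(1))
    pic,d,W=pts('wrist'); P=vision.camera_params('wrist')
    n=lambda X: cv2.projectPoints(np.array([X],float),cv2.Rodrigues(np.array(P['R']))[0],np.array(P['t']),np.array(P['mtx']),np.array(P['D']))[0].ravel()
    print('tip px',n([tp[0],tp[1],tp[2]-.1055]),'screw px',n([*c,.045]))
    m=(np.linalg.norm(W[...,:2]-c,axis=2)<.02)&(W[...,2]>.041)&(W[...,2]<.05); p=W[m]; print('screw',len(p),p.mean(0),cv2.minEnclosingCircle((p[:,:2]*1000).astype(np.float32)))
    u,v=n([*c,.045]).astype(int); v=min(v,319)
    save(fn,pic[v-65:v+65,u-65:u+65],4.5); print('crop',u-65,v-65)
E
python3 - <<'E'
from h import *
look('w3.png'); plan([.4618,-.1518,.157],0,1)
E
```

```text
7.45 [ 0.46163562 -0.15230436  0.17546296] (np.float64(-168.07028512917785), np.float64(0.012590534623279982)) 0.025118131343080226 [ 0.78  0.53 -0.81  2.17  0.62  0.68  1.32] [-0.2  0.2 -1.4]
tip px [254.47364035 194.02151124] screw px [255.04675897 184.12074645]
screw 529 [ 0.45983    -0.15257889  0.04443784] ((461.9243469238281, -152.01747131347656), 13.053579330444336)
crop 190 119
[-0.0005, 0.0011, 0.037] rz 0.0
```

View pics/w3.png

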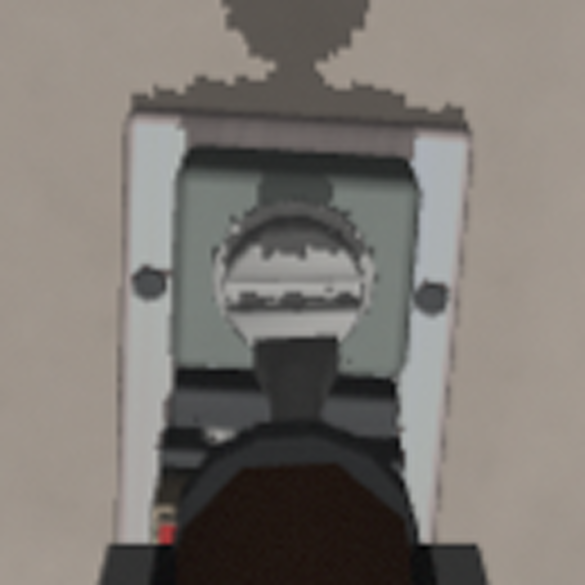

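Blade and slot are parallel in view, with the blade at (296,345) and the slot at (295,290), and both are centred. I'll descend gently.

>>> servo_tool:
  deltas:
    - {"slide":[0,-0.0005,0.015],"delta_rot":[0,0,0],"fingers":-1}
    - {"slide":[0,0,0.015],"delta_rot":[0,0,0],"fingers":-1}
    - {"slide":[0,0,0.01],"delta_rot":[0,0,0],"fingers":-1}
    - {"slide":[0,0,0.004],"delta_rot":[0,0,0],"fingers":-1}
    - {"slide":[0,0,0],"delta_rot":[0,0,0],"fingers":-1}
    - {"slide":[0,0,0.002],"delta_rot":[0,0,0],"fingers":-1}
    - {"slide":[0,0,0.002],"delta_rot":[0,0,0],"fingers":-1}
    - {"slide":[0,0,0],"delta_rot":[0,0,0],"fingers":-1}

```text
t: 8.3
tool_pos: [0.4616, -0.153, 0.1513]
tool_rot: [0.0, -0.105, 0.994, -0.0]
wrist_force: [0.3, 0.3, -1.0]
gripper_width: 0.0251
finger_force: 78.7
```

>>> servo_tool:
  deltas:
    - {"slide":[0,0.002,0.002],"delta_rot":[0,0,0],"fingers":-1}
    - {"slide":[0,0,0.002],"delta_rot":[0,0,0],"fingers":-1}
    - {"slide":[0,0,0.002],"delta_rot":[0,0,0],"fingers":-1}
    - {"slide":[0,0,0],"delta_rot":[0,0,0],"fingers":-1}

```text
t: 8.7
tool_pos: [0.4612, -0.1519, 0.1481]
tool_rot: [-0.0, -0.105, 0.994, 0.0]
wrist_force: [-0.3, 0.4, -2.0]
gripper_width: 0.0252
finger_force: 78.7
```

Tip is at about 0.0426, below the screw's top, with no force. It is entering the slot, so I continue down.

>>> servo_tool:
  deltas:
    - {"slide":[0,0,0.002],"delta_rot":[0,0,0],"fingers":-1}
    - {"slide":[0,0,0.002],"delta_rot":[0,0,0],"fingers":-1}
    - {"slide":[0,0,0.001],"delta_rot":[0,0,0],"fingers":-1}
    - {"slide":[0,0,0],"delta_rot":[0,0,0],"fingers":-1}

```text
t: 9.1
tool_pos: [0.4613, -0.152, 0.1457]
tool_rot: [-0.0, -0.105, 0.994, 0.0]
wrist_force: [0.3, 0.2, -1.4]
gripper_width: 0.025
finger_force: 78.7
```

>>> servo_tool:
  squeeze: 110
  deltas:
    - {"slide":[0,0,0.0],"delta_rot":[0,0,0],"fingers":-1}
    - {"slide":[0,0,0.0],"delta_rot":[0,0,0],"fingers":-1}
    - {"slide":[0,0,0],"delta_rot":[0,0,0.05],"fingers":-1}
    - {"slide":[0,0,0],"delta_rot":[0,0,0.05],"fingers":-1}
    - {"slide":[0,0,0],"delta_rot":[0,0,0.05],"fingers":-1}
    - {"slide":[0,0,0],"delta_rot":[0,0,0.05],"fingers":-1}
    - {"slide":[0,0,0],"delta_rot":[0,0,0.05],"fingers":-1}
    - {"slide":[0,0,0],"delta_rot":[0,0,0.05],"fingers":-1}
    - {"slide":[0,0,0],"delta_rot":[0,0,0.05],"fingers":-1}
    - {"slide":[0,0,0],"delta_rot":[0,0,0.05],"fingers":-1}

```text
t: 10.1
tool_pos: [0.4615, -0.1517, 0.1458]
tool_rot: [0.0, 0.209, 0.978, 0.0]
wrist_force: [-0.2, 1.2, -2.3]
gripper_width: 0.0244
finger_force: 107.8
```

Run:
```python
from h import *
s=sensors.state(); print(s['tool_pos'],yaw(s),s['ft_torque'],s['wrist_force'],s['qpos'].round(2))
```

```text
[ 0.46146768 -0.15167043  0.14578973] (np.float64(155.89184443853375), np.float64(0.02686066651428692)) [ 0.29904114 -0.06188635  0.06125449] [-0.20973654  1.23046384 -2.28895273] [ 0.62  0.53 -0.58  2.21  0.55  0.55  0.77]
```

>>> servo_tool:
  deltas:
    - {"slide":[0,0,0],"delta_rot":[0,0,0.05],"fingers":-1}
    - {"slide":[0,0,0],"delta_rot":[0,0,0.05],"fingers":-1}
    - {"slide":[0,0,0],"delta_rot":[0,0,0.05],"fingers":-1}
    - {"slide":[0,0,0],"delta_rot":[0,0,0.05],"fingers":-1}
    - {"slide":[0,0,0],"delta_rot":[0,0,0.05],"fingers":-1}
    - {"slide":[0,0,0],"delta_rot":[0,0,0.05],"fingers":-1}
    - {"slide":[0,0,0],"delta_rot":[0,0,0.05],"fingers":-1}
    - {"slide":[0,0,0],"delta_rot":[0,0,0.05],"fingers":-1}
    - {"slide":[0,0,0],"delta_rot":[0,0,0.05],"fingers":-1}
    - {"slide":[0,0,0],"delta_rot":[0,0,0.05],"fingers":-1}
    - {"slide":[0,0,0],"delta_rot":[0,0,0.05],"fingers":-1}
    - {"slide":[0,0,0],"delta_rot":[0,0,0.05],"fingers":-1}
    - {"slide":[0,0,0],"delta_rot":[0,0,0],"fingers":-1}

```text
t: 11.4
tool_pos: [0.462, -0.1514, 0.1459]
tool_rot: [0.0, 0.629, 0.777, 0.001]
wrist_force: [2.3, 1.3, -3.6]
gripper_width: 0.0243
finger_force: 108.1
```

Run:
```python
from h import *
s=sensors.state(); print(yaw(s),s['ft_torque'],s['wrist_force'],s['qpos'].round(2)); look('w4.png')
```

```text
(np.float64(102.04568616758966), np.float64(0.0741534838384588)) [ 0.57784894 -0.61263002  0.04755034] [ 2.27857489  1.32395823 -3.60192709] [ 0.43  0.49 -0.31  2.22  0.32  0.48  0.08]
11.4 [ 0.46201284 -0.15136644  0.14586306] (np.float64(102.04568616758966), np.float64(0.0741534838384588)) 0.024300850068908548 [ 0.43  0.49 -0.31  2.22  0.32  0.48  0.08] [ 2.3  1.3 -3.6]
tip px [255.25783664 193.90168759] screw px [254.86763683 196.49453041]
screw 605 [ 0.46076177 -0.14886579  0.04458145] ((461.76422119140625, -151.8438262939453), 13.108892440795898)
crop 189 131
```

View pics/w4.png

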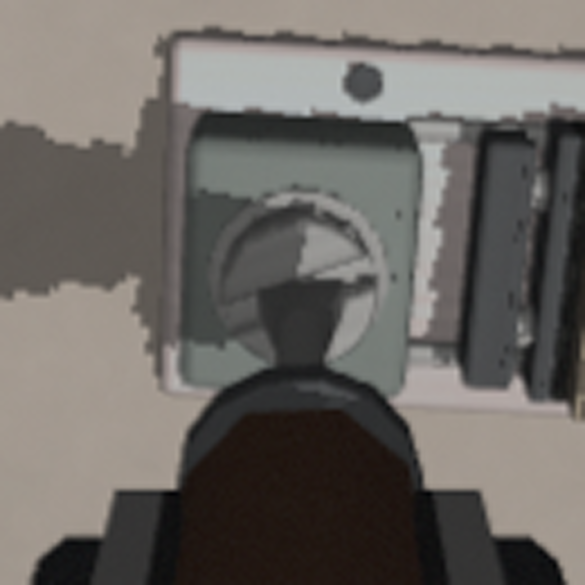

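The slot (crop (225,315) to (375,265)) lags the blade by about 16° because of the play. About 20° remain.

>>> servo_tool:
  deltas:
    - {"slide":[0,0,0],"delta_rot":[0,0,0.04],"fingers":-1}
    - {"slide":[0,0,0],"delta_rot":[0,0,0.04],"fingers":-1}
    - {"slide":[0,0,0],"delta_rot":[0,0,0.04],"fingers":-1}
    - {"slide":[0,0,0],"delta_rot":[0,0,0.04],"fingers":-1}
    - {"slide":[0,0,0],"delta_rot":[0,0,0.04],"fingers":-1}
    - {"slide":[0,0,0],"delta_rot":[0,0,0.01],"fingers":-1}
    - {"slide":[0,0,0],"delta_rot":[0,0,0],"fingers":-1}
    - {"slide":[0,0,0],"delta_rot":[0,0,0],"fingers":-1}

```text
t: 12.25
tool_pos: [0.4621, -0.1517, 0.1459]
tool_rot: [0.0, 0.747, 0.665, 0.001]
wrist_force: [4.2, 2.8, -3.9]
gripper_width: 0.0243
finger_force: 108.1
```

Run:
```python
from h import *
s=sensors.state(); print(yaw(s),s['ft_torque'],s['wrist_force'],s['qpos'].round(2)); look('w5.png')
```

```text
(np.float64(83.29860507064042), np.float64(0.07984123642594465)) [ 0.91624962 -1.25952828  0.10392342] [ 4.15865662  2.83181536 -3.91244252] [ 0.36  0.48 -0.22  2.22  0.23  0.46 -0.16]
12.25 [ 0.46205305 -0.15173362  0.14587208] (np.float64(83.29860507064042), np.float64(0.07984123642594465)) 0.024306746850458274 [ 0.36  0.48 -0.22  2.22  0.23  0.46 -0.16] [ 4.2  2.8 -3.9]
tip px [255.38267237 193.72929354] screw px [255.07008214 195.94870764]
screw 602 [ 0.46186933 -0.14870877  0.04459362] ((461.5720520019531, -151.97860717773438), 13.224226951599121)
crop 190 130
```

View pics/w5.png

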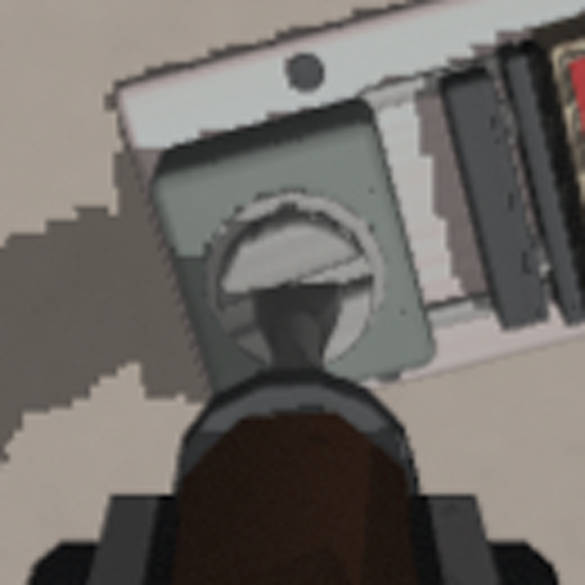

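Slot tilt in the image is about 17° and the clamp edge about 15.5°, so they are nearly in line. I'll add 3°, hold, unload the blade and lift it out.

>>> servo_tool:
  deltas:
    - {"slide":[0,0,0],"delta_rot":[0,0,0.02],"fingers":-1}
    - {"slide":[0,0,0],"delta_rot":[0,0,0.015],"fingers":-1}
    - {"slide":[0,0,0],"delta_rot":[0,0,0],"fingers":-1}
    - {"slide":[0,0,0],"delta_rot":[0,0,0],"fingers":-1}
    - {"slide":[0,0,0],"delta_rot":[0,0,0],"fingers":-1}
    - {"slide":[0,0,0],"delta_rot":[0,0,-0.05],"fingers":-1}
    - {"slide":[0,0,0],"delta_rot":[0,0,-0.06],"fingers":-1}
    - {"slide":[0,0,0],"delta_rot":[0,0,0],"fingers":-1}
    - {"slide":[0,0,-0.004],"delta_rot":[0,0,0],"fingers":-1}
    - {"slide":[0,0,-0.008],"delta_rot":[0,0,0],"fingers":-1}
    - {"slide":[0,0,-0.02],"delta_rot":[0,0,0],"fingers":-1}
    - {"slide":[0,0,-0.04],"delta_rot":[0,0,0],"fingers":-1}
    - {"slide":[0,0,-0.05],"delta_rot":[0,0,0],"fingers":-1}
    - {"slide":[0,0,-0.03],"delta_rot":[0,0,0],"fingers":-1}
    - {"slide":[0,0,0],"delta_rot":[0,0,0],"fingers":-1}

```text
t: 13.8
tool_pos: [0.4622, -0.1524, 0.2242]
tool_rot: [0.002, 0.708, 0.706, 0.001]
wrist_force: [1.4, 0.3, -1.7]
gripper_width: 0.0247
finger_force: 108.4
```

Run:
```python
from h import *
look('w6.png'); plan([.485,.1637,.216],30,9)
```

```text
13.8 [ 0.46215393 -0.15241809  0.22421695] (np.float64(89.83807222123981), np.float64(0.2329570676106602)) 0.02468228514615347 [ 0.44  0.36 -0.31  2.14  0.18  0.66 -0.  ] [ 1.4  0.3 -1.7]
tip px [255.90326202 194.30691331] screw px [255.08594095 167.75764322]
screw 451 [ 0.46163435 -0.15143588  0.04436856] ((461.80462646484375, -152.12179565429688), 13.202933311462402)
crop 190 102
[0.0703, 0.005, 0.0015] rz -0.037
[0.0698, 0.0091, 0.0015] rz -0.037
[0.0692, 0.0131, 0.0015] rz -0.037
[0.0683, 0.0171, 0.0015] rz -0.037
[0.0672, 0.0211, 0.0015] rz -0.037
[0.0659, 0.0249, 0.0015] rz -0.037
[0.0643, 0.0287, 0.0015] rz -0.037
[0.0625, 0.0324, 0.0015] rz -0.037
[0.0605, 0.036, 0.0015] rz -0.037
```

View pics/w6.png

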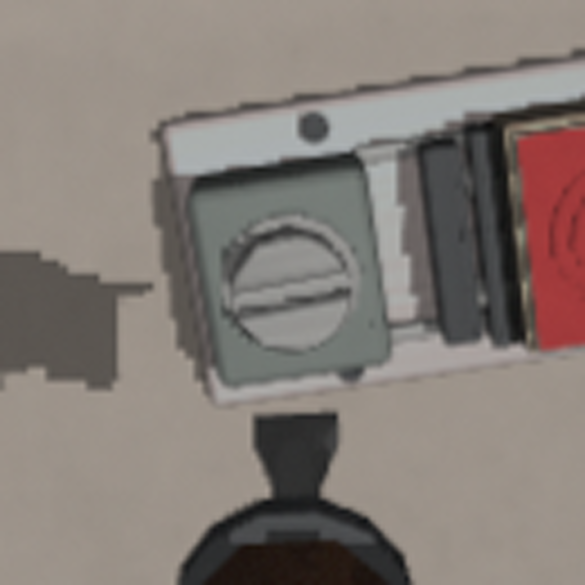

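The slot, (235,305) to (350,282), is now in line with the clamp, the pad is against the block, and the driver has not slipped in the grip. Returning to the stand.

>>> servo_tool:
  deltas:
    - {"slide":[0.035,0.002,0],"delta_rot":[0,0,0],"fingers":-1}
    - {"slide":[0.0703,0.005,0],"delta_rot":[0,0,-0.035],"fingers":-1}
    - {"slide":[0.0698,0.009,0],"delta_rot":[0,0,-0.035],"fingers":-1}
    - {"slide":[0.069,0.013,0],"delta_rot":[0,0,-0.035],"fingers":-1}
    - {"slide":[0.068,0.017,0],"delta_rot":[0,0,-0.035],"fingers":-1}
    - {"slide":[0.067,0.021,0],"delta_rot":[0,0,-0.035],"fingers":-1}
    - {"slide":[0.066,0.025,0],"delta_rot":[0,0,-0.035],"fingers":-1}
    - {"slide":[0.064,0.029,0],"delta_rot":[0,0,-0.035],"fingers":-1}
    - {"slide":[0.062,0.032,0],"delta_rot":[0,0,-0.035],"fingers":-1}
    - {"slide":[0.03,0.018,0],"delta_rot":[0,0,-0.035],"fingers":-1}
    - {"slide":[0,0,0],"delta_rot":[0,0,0],"fingers":-1}
    - {"slide":[0,0,0],"delta_rot":[0,0,0],"fingers":-1}
    - {"slide":[0,0,0],"delta_rot":[0,0,0],"fingers":-1}

```text
t: 15.15
tool_pos: [0.4875, 0.1611, 0.2213]
tool_rot: [-0.0, 0.514, 0.858, -0.001]
wrist_force: [0.4, -0.7, -0.9]
gripper_width: 0.0244
finger_force: 108.3
```

Run:
```python
from h import *
s=sensors.state(); print(s['tool_pos'],yaw(s),s['joint_vel'].round(3)); plan([.4855,.1637,.180],0,1)
```

```text
[0.48746882 0.16108177 0.22128218] (np.float64(118.10762682375223), np.float64(0.10284436040017325)) [ 0.006 -0.007 -0.004 -0.004 -0.002  0.002  0.001]
[0.0065, -0.0009, 0.0826] rz 0.0
```

>>> servo_tool:
  deltas:
    - {"slide":[0.0065,-0.001,0.03],"delta_rot":[0,0,0],"fingers":-1}
    - {"slide":[0,0,0.03],"delta_rot":[0,0,0],"fingers":-1}
    - {"slide":[0,0,0.004],"delta_rot":[0,0,0],"fingers":-1}
    - {"slide":[0,0,0],"delta_rot":[0,0,0],"fingers":-1}
    - {"slide":[0,0,0],"delta_rot":[0,0,0],"fingers":-1}

```text
t: 15.65
tool_pos: [0.4861, 0.1651, 0.1903]
tool_rot: [0.0, 0.514, 0.858, 0.0]
wrist_force: [-0.1, 0.4, -1.8]
gripper_width: 0.0245
finger_force: 108.3
```

Run:
```python
from h import *
s=sensors.state(); tp=s['tool_pos']; print(tp,yaw(s))
plan([.4856,.1637,.118],0,1)
pic,d,W=pts('wrist')
m=(np.linalg.norm(W[...,:2]-[.485,.1637],axis=2)<.05)&(W[...,2]>.072)&(W[...,2]<.081); print(cv2.minAreaRect((W[m][:,:2]*1000).astype(np.float32)))
```

```text
[0.48606799 0.16507805 0.19028326] (np.float64(118.1901779568591), np.float64(0.030040039081481996))
[-0.0019, -0.0022, 0.1446] rz 0.0
((485.2388610839844, 163.88119506835938), (56.10783767700195, 56.533084869384766), 21.65877342224121)
```

>>> servo_tool:
  deltas:
    - {"slide":[-0.002,-0.002,0],"delta_rot":[0,0,0],"fingers":-1}
    - {"slide":[0,0,0.008],"delta_rot":[0,0,0],"fingers":-1}
    - {"slide":[0,0,0.01],"delta_rot":[0,0,0],"fingers":-1}
    - {"slide":[0,0,0.01],"delta_rot":[0,0,0],"fingers":-1}
    - {"slide":[0,0,0],"delta_rot":[0,0,0],"fingers":-1}

```text
t: 16.2
tool_pos: [0.4849, 0.1641, 0.1749]
tool_rot: [-0.0, 0.513, 0.858, -0.001]
wrist_force: [0.8, -0.1, -0.2]
gripper_width: 0.0245
finger_force: 108.3
```

Tip is about 9 mm into the bore with no force. Lowering to just above the seat.

>>> servo_tool:
  deltas:
    - {"slide":[0,0,0.02],"delta_rot":[0,0,0],"fingers":-1}
    - {"slide":[0,0,0.03],"delta_rot":[0,0,0],"fingers":-1}
    - {"slide":[0,0,0.03],"delta_rot":[0,0,0],"fingers":-1}
    - {"slide":[0,0,0.02],"delta_rot":[0,0,0],"fingers":-1}
    - {"slide":[0,0,0.01],"delta_rot":[0,0,0],"fingers":-1}
    - {"slide":[0,0,0.004],"delta_rot":[0,0,0],"fingers":-1}
    - {"slide":[0,0,0],"delta_rot":[0,0,0],"fingers":-1}
    - {"slide":[0,0,0],"delta_rot":[0,0,0],"fingers":-1}

```text
t: 17.0
tool_pos: [0.4856, 0.1643, 0.1191]
tool_rot: [0.0, 0.513, 0.858, 0.0]
wrist_force: [0.8, -0.0, -0.6]
gripper_width: 0.0243
finger_force: 108.3
```

>>> servo_tool:
  deltas:
    - {"slide":[0,0,0.003],"delta_rot":[0,0,0],"fingers":-1}
    - {"slide":[0,0,0.002],"delta_rot":[0,0,0],"fingers":-1}
    - {"slide":[0,0,0],"delta_rot":[0,0,0],"fingers":-1}
    - {"slide":[0,0,0],"delta_rot":[0,0,0],"fingers":-1}

```text
t: 17.4
tool_pos: [0.4854, 0.1641, 0.1163]
tool_rot: [0.0, 0.513, 0.858, -0.0]
wrist_force: [-0.3, -0.3, -0.8]
gripper_width: 0.0245
finger_force: 108.3
```

Within about 1 mm of the seat. I'll release, wait, then rise.

>>> servo_tool:
  deltas:
    - {"slide":[0,0,0.001],"delta_rot":[0,0,0],"fingers":-1}
    - {"slide":[0,0,0],"delta_rot":[0,0,0],"fingers":-1}
    - {"slide":[0,0,0],"delta_rot":[0,0,0],"fingers":1}
    - {"slide":[0,0,0],"delta_rot":[0,0,0],"fingers":1}
    - {"slide":[0,0,0],"delta_rot":[0,0,0],"fingers":1}
    - {"slide":[0,0,0],"delta_rot":[0,0,0],"fingers":1}
    - {"slide":[0,0,0],"delta_rot":[0,0,0],"fingers":1}
    - {"slide":[0,0,0],"delta_rot":[0,0,0],"fingers":1}
    - {"slide":[0,0,0],"delta_rot":[0,0,0],"fingers":1}
    - {"slide":[0,0,0],"delta_rot":[0,0,0],"fingers":1}
    - {"slide":[0,0,-0.03],"delta_rot":[0,0,0],"fingers":1}
    - {"slide":[0,0,-0.05],"delta_rot":[0,0,0],"fingers":1}
    - {"slide":[0,0,-0.06],"delta_rot":[0,0,0],"fingers":1}
    - {"slide":[0,0,-0.06],"delta_rot":[0,0,0],"fingers":1}
    - {"slide":[0,0,-0.06],"delta_rot":[0,0,0],"fingers":1}
    - {"slide":[0,0,-0.04],"delta_rot":[0,0,0],"fingers":1}
    - {"slide":[0,0,0],"delta_rot":[0,0,0],"fingers":1}
    - {"slide":[0,0,0],"delta_rot":[0,0,0],"fingers":1}
    - {"slide":[0,0,0],"delta_rot":[0,0,0],"fingers":1}

```text
t: 19.3
tool_pos: [0.4849, 0.1639, 0.2648]
tool_rot: [-0.0, 0.513, 0.858, -0.001]
wrist_force: [-0.0, 0.1, 0.6]
gripper_width: 0.0856
finger_force: 0.0
```

Run:
```python
from h import *
s=sensors.state(); print(s['t'],s['tool_pos'],s['gripper_width'],s['wrist_force'])
for cam in('wrist','scene'):
    pic,d,W=pts(cam)
    m=(np.linalg.norm(W[...,:2]-[.485,.1637],axis=2)<.04)
    for lo,hi in((.15,.17),(.10,.12)):
        p=W[m&(W[...,2]>lo)&(W[...,2]<hi)]
        if len(p)>5: print(cam,lo,len(p),'z98',np.percentile(p[:,2],95).round(4),cv2.minAreaRect((p[:,:2]*1000).astype(np.float32))[:2])
    if cam=='scene': 
        c=np.array([.5345,-.1415])
        p=W[(np.linalg.norm(W[...,:2]-c,axis=2)<.04)&(W[...,2]>.033)&(W[...,2]<.045)]; A=np.c_[p[:,:2]-c,np.ones(len(p))]; print('block plane',np.linalg.lstsq(A,p[:,2],rcond=None)[0])
        save('s9.png',pic[120:300,130:330],3.3)
```

```text
19.3 [0.48485482 0.16385642 0.26482132] 0.08558729389423962 [-0.01762966  0.0583239   0.61196433]
wrist 0.15 814 z98 0.1576 ((485.2126770019531, 164.22412109375), (24.838808059692383, 24.026775360107422))
wrist 0.1 152 z98 0.1194 ((480.40948486328125, 171.2842254638672), (25.627809524536133, 7.930750370025635))
scene 0.15 64 z98 0.1584 ((484.74151611328125, 159.05401611328125), (20.13232421875, 24.04336929321289))
scene 0.1 87 z98 0.1189 ((481.48077392578125, 155.43893432617188), (17.347885131835938, 27.588266372680664))
block plane [0.01093865 0.01340373 0.03698293]
```

View pics/s9.png

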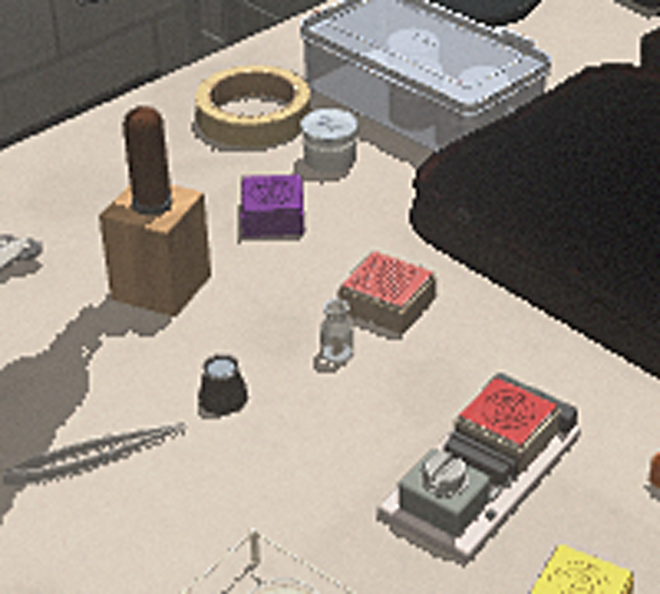

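The driver stands upright with its collar seated (stand at (155,240), top z≈0.157). The block is level at (508,412), the screw slot at (443,470) is in line with the clamp, and the bystanders haven't moved. Handing in.

```bash
python3 -c "from h import *; print(manip.finish_job())"
```

```text
the job is handed in; nothing more can be done
None
```

The job is handed in: the final images show the block locked, with the slot in line with the clamp, and the screwdriver upright and released in its stand; pad force could not be read directly and no verdict was returned.

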